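# Hook the shelf bracket into the slotted uprights and press it home

## Task

Fit the wide shelf bracket with the blue bar to the slotted uprights on the prep counter: put both claws through the two slots, then press the bracket down until it is fully home and the yellow catch has sprung back over it, and let go. Leave the narrow bracket with the red bar where it stands.

Things in the scene. Friction and masses are not known exactly. Their poses are not given: they have to be found in the camera images.
- bracket_grip (a point): Centre of the blue bar (mm: 18 in x, 98 in y, 20 high; grip here) atop a wide steel bracket; underside 64 below. x: towards the claws. Two arm plates under the bar at y +-45, fingers fit between; they reach x -55 to +75, ending in shoulders too wide for the slots. Claws go on to x +105: tongue underside 28 below, hook tip 62 below; gap shoulder to hook 22 at its flared tip, 10 at its root.
- seat (a point): Where the blue bar's centre is when the bracket is home, 103 mm above the counter; axes then agree. x: the way the claws go in. Fixed stand, two uprights 150 high at y +-45; slotted plates 8 thick, front face at x +75; slots 30 wide, z -28 to +34. Claws pass level 35 to 49 above home (42 best), shoulders ending 0 to 10 short of the plates; then lower: the claws draw it in.
- latch (a joint): Yellow sprung catch, bevelled, on the stand under the middle of the seated bar: 0 at rest, nose out 6 mm; grows to 0.012 m as pushed back. In the last 15 mm of the way down the bracket's low cross bar (right under the blue bar) pushes it back (press 5 to 15 N, bracket held level by its bar); at the bottom it springs out over the cross bar and locks. The bracket weighs 0.28 to 0.56 kg.
- narrow_grip (a point): Centre of the red bar (68 long) of a narrower bracket, arms 60 apart, that does not fit: a bystander to leave alone. It stands on the counter, bar centre 64 above it, axes as for the blue one. The two brackets swap places from run to run.
There are look-alikes about, which are no part of the job. What is shaped like the part that bears bracket_grip but green is not meant.

How it is judged:
On the way:
1. the bracket is pressed down until locked, with the fingers still on it (x of bracket_grip in the frame of seat between -0.008 and 0.008 m and y of bracket_grip in the frame of seat between -0.014 and 0.014 m and z of bracket_grip in the frame of seat between -0.012 and 0.006 m and angle between the z axis of bracket_grip and the z axis of seat, either way round below 0.18 rad and angle between the x axis of bracket_grip and the x axis of seat, either way round below 0.25 rad and value of joint latch below 0.003 m and contact force between the fingers and anything else above 0.3 N), for 0.05 s.
At the end, for the whole second after the job is handed in: Blue bar centre within 8 mm of the seat along x, 14 mm along y, 12 mm below to 6 mm above it; bracket level within 10 degrees and turned within 14 degrees of the seat; catch sprung out (under 3 mm pushed back); narrow bracket within 30 mm of its start (x of bracket_grip in the frame of seat between -0.008 and 0.008 m and y of bracket_grip in the frame of seat between -0.014 and 0.014 m and z of bracket_grip in the frame of seat between -0.012 and 0.006 m and angle between the z axis of bracket_grip and the z axis of seat, either way round below 0.18 rad and angle between the x axis of bracket_grip and the x axis of seat, either way round below 0.25 rad and value of joint latch below 0.003 m and distance of narrow_grip from where it was at the start of the episode below 0.03 m); the robot touches nothing.
It fails at once if the narrow red-barred bracket is pushed or carried off (moved 30 mm or more) (distance of narrow_grip from where it was at the start of the episode above 0.03 m).
It also fails if it takes over 35 s, if anything falls off the work surface, if the arm or the gripper's body presses on something with over 40 N, if the wrist force passes 120 N, or if a joint passes its speed limit or range.

## Robot

A 7-joint arm with a two-finger parallel gripper is mounted at the origin on the work surface. World frame = base frame: x ahead of the robot, y to its left, z up, the work surface at z = 0. Lengths are in m, angles in rad, forces in N, time in s.
With the tool pointing down it reaches from about 0.425 to 0.925 m from the base axis. Payload 6.8 kg.
Tool frame: the origin (TCP) lies on the front face of the gripper's body, between the roots of the fingers; the fingertips stand 73 mm ahead of it and the grasp point (between the pads) lies 54 mm ahead of it (env.nose_length is the distance from the TCP to the fingertips, in m); z points along the fingers, y is the direction in which the jaws open and shut (so a half turn about z gives the same grasp; the last joint's range is limited). The gripper opens to 85 mm and grips with 20 to 120 N. Pads are 22 mm wide; open, the fingers measure 114 mm over their backs; the gripper's body (76 mm by 85 mm) begins 54 mm behind the grasp point. The pads swing forward as they close: fully open they stand 13 mm farther back than shut.
Start: joints at [1.026, 0.477, 0.022, 1.555, -0.011, 1.109, -0.083], TCP at [0.286, -0.612, 0.304] pointing down, gripper open.
Joint ranges: [-2.96, 2.96], [-0.34, 2.1], [-1.41, 1.46], [0.24, 2.44], [-1.37, 4.51], [0.17, 1.92], [-2.96, 2.96]. Speed limits (rad/s): [2.39, 2.39, 3.14, 3.14, 3.14, 3.14, 3.14].

## Interface

Orientations are given as a unit quaternion [w, x, y, z].
In Python, from cell import env, kin, camera, calibration, job gives the robot as it stands. The module is installed in compiled form; this text tells all that it offers. Calls block until the motion is done:
- env.reach(position, orientation): joint-space move of the TCP to a pose.
- env.movel(position, velocity=0.15, rot=None, stop_force=None): straight line of the TCP; rot=None keeps the orientation; velocity is the mean speed in m/s. With stop_force (N) it stops when the force on the tool has changed by that much, and returns True; else False.
- env.goto_joints(angles): joint-space move.
- env.grip(opening, f_grip=None): finger opening in m; f_grip is the grip in N (None keeps the last); returns when the fingers have stopped.
- env.dwell(seconds).
- kin.inverse_kinematics(position, orientation): joint angles nearest the present ones, or None.
- env.get_state(): the state.
- camera(name): name is "side" or "top"; returns (picture, depth): 384x512x3 uint8, blue, green, red; 384x512 float32, m along the optical axis (not along the pixel's ray), 0 where there is no reading.
- calibration(name): a dict with "fx", "fy", "cx", "cy" (pixels), "k1" (the pictures are not rectified: a ray, as slopes to the right and down, at radius r is drawn at 1 + k1 r^2 times it, then the intrinsics apply), "rvec" (rotation vector, rad) and "tvec" (3), from world to camera coordinates, as OpenCV has them. Camera axes: x right, y down, z forward; pixel columns grow to the right and rows downward; lengths in m; the calibration is good to about 2 mm. A picture is of the moment at which its call begins. calibration takes no time and is no camera call.
A pose or a line that the arm cannot do raises env.PlanningError and nothing moves.
- job.job_done(): hands the job in, once; it reports no verdict.
The state is a dict: "time": time; "qpos": joint angles; "joint_velocities": joint speeds; "joint_torque": joint torques, N m; "tcp_pos": TCP position; "orientation": TCP orientation; "force": force on the tool from outside, world axes, zero at the start; "torque": the same for the moment, N m; "opening": finger opening in m.
Only numpy, scipy, OpenCV 4.12 (cv2) and the standard library are available. Lean on these libraries where they do the work, as an engineer would, in place of code of your own. Each camera call takes 0.05 s, during which the arm holds its last target.

## Working session

There is one attempt and no reset: what is moved stays moved. The work goes in short steps, each a Python script; the robot and the scene stay as the last script left them, time stands still between calls to the robot, and variables do not carry over. Pictures are saved under pics/ and viewed, and the job is handed in when it is done.

```bash
mkdir -p pics; ls
python3 - <<'E'
from cell import env,kin,camera,calibration,job
import cv2,numpy as np
for n in("side","top"):
    p,d=camera(n); cv2.imwrite(f"pics/{n}0.png",p); np.save(f"pics/{n}0.npy",d); print(n,calibration(n))
s=env.get_state(); print(s["time"],s["tcp_pos"],s["orientation"],s["force"],s["opening"])
E
```

```text
pics
side {'fx': 446.5520434261427, 'fy': 446.5520434261427, 'cx': 249.63268477192125, 'cy': 188.3296811532912, 'k1': 0.05991839021764688, 'rvec': array([ 2.15119398, -0.62422139,  0.27723989]), 'tvec': array([-0.42758263,  0.27446091,  0.66130103])}
top {'fx': 395.1276567037619, 'fy': 395.1276567037619, 'cx': 260.4577324709032, 'cy': 186.044071443999, 'k1': -0.0443582509703542, 'rvec': array([ 2.1964433 , -2.16383002,  0.09772364]), 'tvec': array([0.01287285, 0.5471567 , 0.88011372])}
0.1 [ 0.28538655 -0.61124045  0.303023  ] [-7.95496889e-04  9.76239061e-01  2.16694723e-01 -2.43035081e-04] [1.1616951  0.36870002 0.47539545] 0.0857005663899464
```

View pics/side0.png

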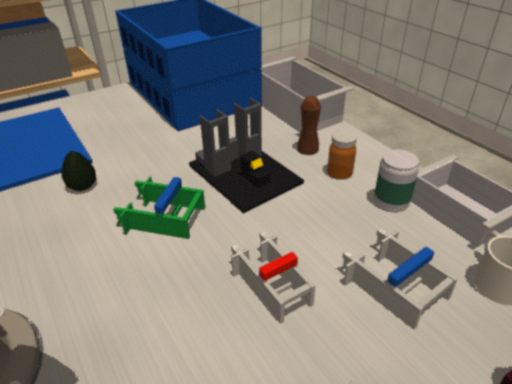

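View pics/top0.png

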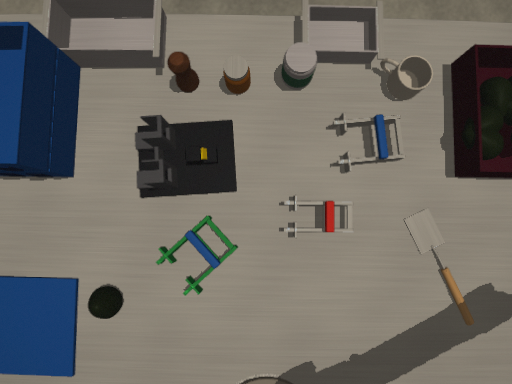

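The side view shows the target bracket with its blue bar at about (410,265) and the red one at (278,265). The green look-alike is at (168,195) and the stand at about (240,165). In the top view these are the bar (381,137), red (330,216), catch (204,153) and uprights (155,155). Next I'll measure them.

```bash
cat > h.py <<'E'
from cell import env,kin,camera,calibration,job
import cv2,numpy as np
def cam(n):
    c=calibration(n); R=cv2.Rodrigues(np.array(c["rvec"]))[0]; return c,R,np.array(c["tvec"])
def slopes(n,uv):
    c=cam(n)[0]; uv=np.atleast_2d(np.asarray(uv,float))
    K=np.array([[c["fx"],0,c["cx"]],[0,c["fy"],c["cy"]],[0,0,1]])
    return cv2.undistortPoints(uv.reshape(-1,1,2),K,np.array([c["k1"],0,0,0,0.])).reshape(-1,2)
def onplane(n,uv,z):
    c,R,t=cam(n); s=slopes(n,uv); d=np.c_[s,np.ones(len(s))]@R; o=-R.T@t
    return o+d*((z-o[2])/d[:,2])[:,None]
def cloud(n,depth):
    c,R,t=cam(n); v,u=np.mgrid[0:384,0:512]; s=slopes(n,np.c_[u.ravel(),v.ravel()])
    D=depth.ravel().astype(float); P=np.c_[s*D[:,None],D]
    P=(P-t)@R; P[D==0]=np.nan
    return P.reshape(384,512,3)
def mask(p,col):
    h=cv2.cvtColor(p,cv2.COLOR_BGR2HSV)
    lo,hi={"blue":((100,120,60),(125,255,255)),"red":((0,150,80),(8,255,255)),"yellow":((20,150,100),(35,255,255))}[col]
    return cv2.inRange(h,lo,hi)
def blobs(m,amin=15):
    n,l,s,c=cv2.connectedComponentsWithStats(m)
    return [(c[i],s[i],(l==i)) for i in range(1,n) if s[i][4]>=amin]
E
python3 - <<'E'
from h import *
np.set_printoptions(precision=4,suppress=True)
for n in("top","side"):
    p=cv2.imread(f"pics/{n}0.png"); d=np.load(f"pics/{n}0.npy"); C=cloud(n,d)
    for col in("blue","red","yellow"):
        for c,s,m in blobs(mask(p,col)):
            if s[4]>2500: continue
            P=C[m]; P=P[~np.isnan(P[:,0])]
            # top-face
            zt=np.percentile(P[:,2],90); T=P[P[:,2]>zt-0.006]
            r=cv2.minAreaRect((T[:,:2]*1000).astype(np.float32))
            print(n,col,c.round(1),s[4],"med",np.median(P,0),"ztop",zt,"rect",r)
    # uprights
    for lo,hi in((0.135,0.165),):
        ok=(C[...,2]>lo)&(C[...,2]<hi)
        for c,s,m in blobs(ok.astype(np.uint8)*255,10):
            print(n,"z150",c.round(1),s[4],np.median(C[m],0),C[m].min(0),C[m].max(0))
E
```

```text
top blue [56.9 59.7] 45 med [0.8059 0.4654 0.1085] ztop 0.11061913936519287 rect ((804.9592895507812, 465.0047607421875), (5.356700420379639, 56.22526931762695), 89.54507446289062)
top blue [ 51.9 124.7] 176 med [0.6603 0.4653 0.1091] ztop 0.11237580587999396 rect ((668.6604614257812, 464.9340515136719), (208.54637145996094, 6.412660121917725), 0.19055472314357758)
top blue [381.4 136.1] 341 med [ 0.657  -0.2424  0.0735] ztop 0.07542312849573335 rect ((657.0469360351562, -242.94955444335938), (96.51264953613281, 17.901193618774414), 6.241056442260742)
top blue [202.2 248.9] 367 med [0.406  0.1439 0.0737] ztop 0.07529453229073393 rect ((406.2236328125, 143.85096740722656), (94.18489074707031, 17.598575592041016), 42.93885040283203)
top red [329.5 216.1] 246 med [ 0.4802 -0.1276  0.0735] ztop 0.0758025955998225 rect ((480.3505859375, -128.34860229492188), (64.67029571533203, 15.78834056854248), 0.23963791131973267)
top yellow [203.4 153. ] 66 med [0.6151 0.1484 0.0596] ztop 0.06502060958516341 rect ((614.6202392578125, 150.07691955566406), (22.587907791137695, 8.152606964111328), 7.692
[... 1407 characters left out ...]
76220703), 1.1716954708099365)
side yellow [256.5 163.2] 99 med [0.6146 0.1496 0.0589] ztop 0.06518931989105928 rect ((614.5508422851562, 152.39012145996094), (27.880615234375, 15.4193115234375), 6.162418842315674)
side z150 [184.3  27.4] 712 [0.7702 0.8273 0.1513] [0.6363 0.6438 0.1351] [0.8291 0.8372 0.165 ]
side z150 [194.9  65.3] 1436 [0.6344 0.4679 0.1505] [0.5564 0.4603 0.135 ] [0.8343 0.8339 0.165 ]
side z150 [310.7  99.9] 118 [0.7926 0.1953 0.1417] [0.7792 0.1823 0.135 ] [0.8098 0.215  0.1484]
side z150 [248.1 108.1] 256 [0.6469 0.228  0.1461] [0.6257 0.2192 0.1351] [0.6755 0.2674 0.1532]
side z150 [214.5 120.7] 269 [0.5568 0.2198 0.1465] [0.5366 0.2117 0.1354] [0.5857 0.2626 0.1535]
```

Run:
```python
import cv2
p=cv2.imread("pics/top0.png"); cv2.imwrite("pics/topstand.png",cv2.resize(p[105:205,125:245],None,fx=5,fy=5,interpolation=cv2.INTER_CUBIC))
p=cv2.imread("pics/side0.png"); cv2.imwrite("pics/sidestand.png",cv2.resize(p[90:210,180:310],None,fx=5,fy=5,interpolation=cv2.INTER_CUBIC)[:600,:])
```

```text
(no output)
```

View pics/topstand.png

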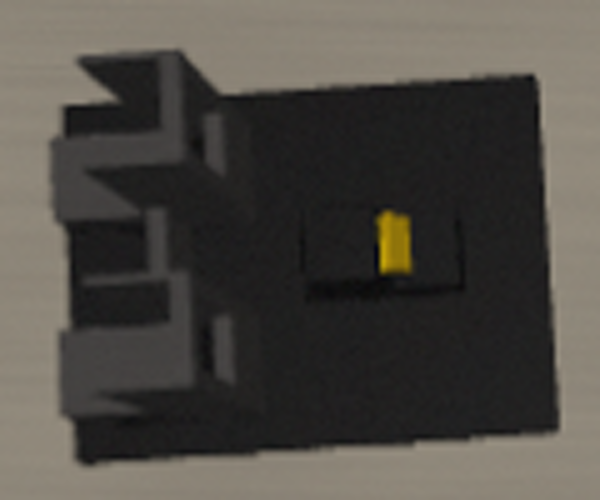

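View pics/sidestand.png

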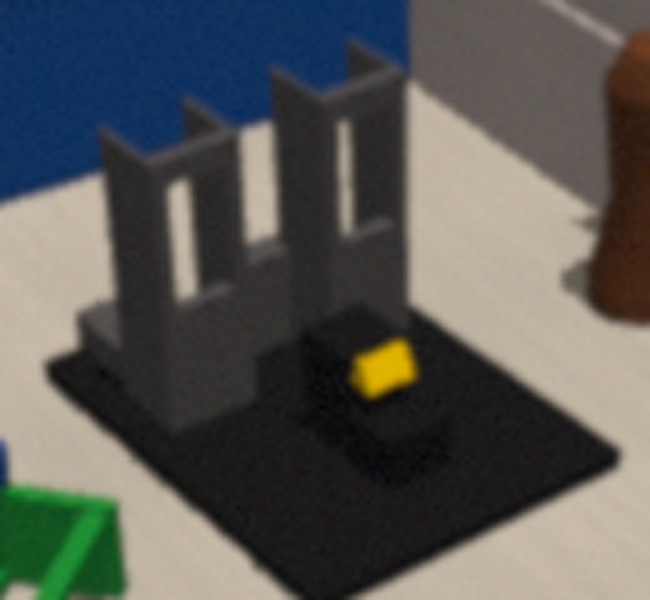

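The stand's uprights face −y (seat x ≈ world +y), which is nearly the bracket's own orientation. I'll fit the front face, the posts and the yaw more precisely.

Run:
```python
from h import *
np.set_printoptions(precision=4,suppress=True)
for n in("top","side"):
    p=cv2.imread(f"pics/{n}0.png"); d=np.load(f"pics/{n}0.npy"); C=cloud(n,d)
    m=(C[...,0]>.52)&(C[...,0]<.70)&(C[...,1]>.19)&(C[...,1]<.29)&(C[...,2]>.03)&(C[...,2]<.16)
    # front face: z 0.05..0.14 ; robust line y=a+bx
    P=C[m]; F=P[(P[:,2]>.05)&(P[:,2]<.14)&(P[:,1]<.24)]
    b=np.array([.165,.1])
    for tol in(.02,.008,.004,.003,.003,.003):
        r=F[:,1]-(b[0]+b[1]*F[:,0]); k=abs(r)<tol
        b=np.polyfit(F[k,0],F[k,1],1)[::-1]
    print(n,"face line",b,"deg",np.degrees(np.arctan(b[1])),k.sum(),"y at .6075",b[0]+b[1]*.6075)
    T=P[(P[:,2]>.146)]
    # in rotated coordinates
    a=np.arctan(b[1]); e=np.array([np.cos(a),np.sin(a)])
    s=T[:,:2]@e
    for lo,hi in((.5,.6075+.02),(.6275,.8)):
        q=s[(s>lo)&(s<hi)]; print(" upright extents along face",np.percentile(q,[0,2,98,100]),q.mean(),"ztop",np.median(T[:,2]),len(q))
    # front face extents (whole)
    G=F[k]; sg=G[:,:2]@e; 
    print(" face extents all",np.percentile(sg,[0,1,99,100]))
    # same for bracket arms/claws: points around
    m=(abs(C[...,0]-.657)<.1)&(C[...,1]>-.34)&(C[...,1]<-.11)&(C[...,2]>.015)
    B=C[m]; print(" bracket pts extents",np.percentile(B,[1,99],axis=0))
    # black plate edges
    h=cv2.cvtColor(p,cv2.COLOR_BGR2GRAY); 
    mm=(h<45)&(C[...,2]<.015)&(C[...,0]>.5)&(C[...,0]<.75)&(C[...,1]>.03)&(C[...,1]<.3)
    q=C[mm]; print(" plate",cv2.minAreaRect((q[:,:2]*1000).astype(np.float32)),np.median(q[:,2]))
```

```text
top face line [0.1674 0.0854] deg 4.883429969999192 299 y at .6075 0.2193201551909869
 upright extents along face [0.5571 0.5573 0.603  0.6037] 0.5793360708948301 ztop 0.14929913092556207 162
 upright extents along face [0.6468 0.6475 0.6936 0.694 ] 0.6698684361913056 ztop 0.14929913092556207 165
 face extents all [0.557  0.557  0.6931 0.6938]
 bracket pts extents [[ 0.5877 -0.2983  0.0163]
 [ 0.7116 -0.1464  0.0761]]
 plate ((611.0390625, 194.97171020507812), (168.88479614257812, 222.22618103027344), 4.675315856933594) 0.01146146794834891
side face line [0.1681 0.0861] deg 4.91863918237122 747 y at .6075 0.2203832142981626
 upright extents along face [0.5551 0.5563 0.6015 0.6029] 0.577973620769039 ztop 0.1506878513682475 144
 upright extents along face [0.6449 0.6454 0.6924 0.6944] 0.6684416039154513 ztop 0.1506878513682475 129
 face extents all [0.5553 0.5564 0.693  0.6946]
 bracket pts extents [[ 0.5862 -0.3004  0.0157]
 [ 0.7099 -0.1462  0.0768]]
 plate ((608.168212890625, 193.07180786132812), (169.02818298339844, 222.7445526123047), 4.6213154792785645) 0.01346553465092573
```

```bash
cat >> h.py <<'E'
def quat(deg):  # yaw-90 of bracket
    a=np.radians(deg)/2; return np.array([0,np.cos(a),np.sin(a),0])
def st(t=""):
    s=env.get_state(); print(t,"t",round(s["time"],2),"tcp",np.round(s["tcp_pos"],4),"F",np.round(s["force"],2),"M",np.round(s["torque"],2),"open",round(s["opening"],4)); return s
A=np.radians(4.9); E_=np.array([np.cos(A),np.sin(A)]); N_=np.array([-np.sin(A),np.cos(A)])
SEAT=.6252*E_+.0921*N_
E
python3 - <<'E'
from h import *
print(SEAT)
env.reach([.6568,-.2432,.064+.054+.07],quat(6.28)); st("pre"); print(env.get_state()["qpos"])
env.grip(.050)
hit=env.movel([.6568,-.2432,.119],velocity=.1,stop_force=6); st(f"down {hit}")
E
```

```text
[0.61504818 0.14516606]
pre t 2.03 tcp [ 0.6563 -0.2451  0.1883] F [-0.47 -0.6   0.2 ] M [-0.01  0.    0.01] open 0.0851
[ 0.29712286  0.62961818 -0.04295069  1.57992876  0.0327867   0.93232213
 -1.2204664 ]
down False t 3.32 tcp [ 0.6572 -0.2434  0.1195] F [ 0.59  1.1  -0.06] M [-0.   -0.01  0.02] open 0.0498
```

```bash
python3 - <<'E'
from h import *
env.grip(.010,f_grip=80); st("grip")
env.movel([.6568,-.2432,.129],velocity=.05); st("lift1")
env.movel([.6568,-.2432,.103+.042+.054+.003],velocity=.15); env.dwell(.15); s=st("lift")
for n in("top","side"):
    p,d=camera(n); cv2.imwrite(f"pics/{n}1.png",p); np.save(f"pics/{n}1.npy",d)
E
python3 - <<'E'
import cv2,numpy as np
a=cv2.imread("pics/side1.png")[100:384,200:512];b=cv2.imread("pics/top1.png")[60:300,250:512]
b=cv2.resize(b,(312,284));cv2.imwrite("pics/both1.png",cv2.resize(np.hstack([a,b]),None,fx=1.28,fy=1.28))
E
```

```text
grip t 3.71 tcp [ 0.6573 -0.2436  0.1201] F [-1.67 -1.45  5.76] M [-0.1   0.21  0.01] open 0.0166
lift1 t 4.06 tcp [ 0.6566 -0.243   0.1289] F [ 0.13  0.05 -3.23] M [-0.   -0.04 -0.  ] open 0.0167
lift t 4.84 tcp [ 0.6559 -0.2429  0.2002] F [-0.22 -0.92 -4.76] M [-0.04  0.03  0.01] open 0.0166
```

View pics/both1.png

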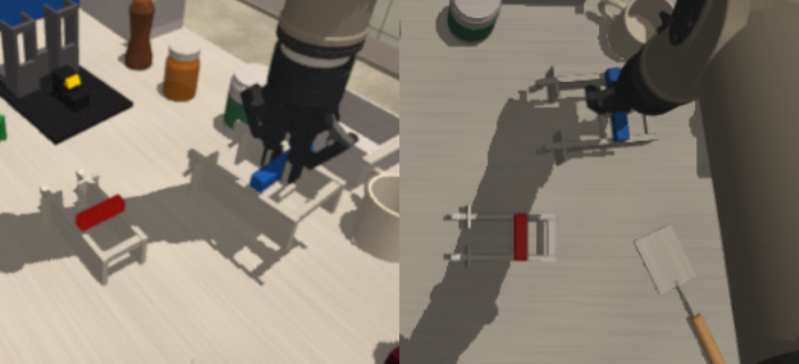

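Bracket is held and lifted (about 4.8 N), with the red one undisturbed. I'll measure where the bar sits in the hand (height and level) from the same pictures.

Run:
```python
from h import *
np.set_printoptions(precision=4,suppress=True)
for n in("top","side"):
    p=cv2.imread(f"pics/{n}1.png"); C=cloud(n,np.load(f"pics/{n}1.npy"))
    h=cv2.cvtColor(p,cv2.COLOR_BGR2HSV); m=cv2.inRange(h,(100,120,30),(125,255,255))
    for c,s,k in blobs(m,12):
        P=C[k]; 
        if abs(np.nanmedian(P[:,0])-.656)>.07 or abs(np.nanmedian(P[:,1])+.243)>.06: continue
        zt=np.percentile(P[:,2],90); T=P[P[:,2]>zt-.006]
        print(n,c.round(0),s[4],"zt",zt,"med",np.median(T,0),"ext",T.min(0),T.max(0))
    # bracket points: by local frame, upper edge z of arms along x
    a=np.radians(6.28); e=np.array([np.cos(a),np.sin(a)]); nn=np.array([-np.sin(a),np.cos(a)])
    Q=C.reshape(-1,3); L=np.c_[(Q[:,:2]-[.6564,-.2430])@nn, -(Q[:,:2]-[.6564,-.2430])@e, Q[:,2]-.146]
    k=(L[:,0]>-.07)&(L[:,0]<.115)&(abs(L[:,1])<.06)&(L[:,2]>-.07)&(L[:,2]<.03); L=L[k]
    for sgn in(-1,1):
        for x0 in(-.05,-.035,.035,.05,.065,.075,.085,.095,.104):
            q=L[(abs(L[:,0]-x0)<.005)&(abs(L[:,1]-sgn*.045)<.012)]
            if len(q)>3: print("  arm",sgn,x0,len(q),"ztop",np.percentile(q[:,2],95),"zmin",q[:,2].min(),"y",np.median(q[:,1]))
```

```text
return _methods._mean(a, axis=axis, dtype=dtype,
  ret = um.true_divide(
Traceback (most recent call last):
ValueError: zero-size array to reduction operation minimum which has no identity
```

```bash
cat > meas.py <<'E'
from h import *
np.set_printoptions(precision=4,suppress=True)
def meas(tag,c0,z0,yaw):
  for n in("top","side"):
    p=cv2.imread(f"pics/{n}{tag}.png"); C=cloud(n,np.load(f"pics/{n}{tag}.npy"))
    a=np.radians(yaw); e=np.array([np.cos(a),np.sin(a)]); nn=np.array([-np.sin(a),np.cos(a)])
    L=np.dstack([(C[...,:2]-c0)@nn, -(C[...,:2]-c0)@e, C[...,2]-z0])
    h=cv2.cvtColor(p,cv2.COLOR_BGR2HSV); m=cv2.inRange(h,(100,120,25),(125,255,255))>0
    with np.errstate(all="ignore"):
        k=(L[...,0]>-.07)&(L[...,0]<.125)&(abs(L[...,1])<.07)&(L[...,2]>-.075)&(L[...,2]<.035)
    for c,s,b in blobs((m&k).astype(np.uint8)*255,12):
        P=L[b]; zt=np.percentile(P[:,2],90); T=P[P[:,2]>zt-.005]
        print(n,"blue",c.round(0),s[4],"ztop",zt.round(4),"ext",T.min(0),T.max(0))
    Q=L[k]
    for sg in(-1,1):
        for x0 in(-.05,-.035,.035,.05,.065,.075,.085,.095,.104):
            q=Q[(abs(Q[:,0]-x0)<.005)&(abs(Q[:,1]-sg*.045)<.013)]
            if len(q)>4: print("  arm",sg,x0,len(q),"ztop",np.percentile(q[:,2],95).round(4),"zmin",q[:,2].min().round(4),"y",np.median(q[:,1]).round(4))
E
python3 -c "
from meas import *
meas('0',[.6568,-.2432],.064,6.28); print(); meas('1',[.6564,-.2430],.146,6.28)"
```

```text
top blue [381. 136.] 385 ztop 0.0113 ext [-0.0087 -0.0485  0.0063] [0.0099 0.048  0.0145]
  arm -1 -0.05 59 ztop -0.0134 zmin -0.0681 y -0.0403
  arm -1 -0.035 42 ztop -0.0128 zmin -0.0655 y -0.0422
  arm -1 0.035 48 ztop -0.014 zmin -0.0684 y -0.0415
  arm -1 0.05 54 ztop -0.0134 zmin -0.0676 y -0.0417
  arm -1 0.065 26 ztop -0.0124 zmin -0.0348 y -0.0434
  arm -1 0.075 83 ztop -0.0131 zmin -0.0674 y -0.0423
  arm -1 0.085 43 ztop -0.0146 zmin -0.0668 y -0.0417
  arm -1 0.095 70 ztop -0.0159 zmin -0.0675 y -0.0431
  arm -1 0.104 47 ztop -0.0621 zmin -0.0694 y -0.0448
  arm 1 -0.05 58 ztop -0.0138 zmin -0.0673 y 0.0472
  arm 1 -0.035 46 ztop -0.0126 zmin -0.0675 y 0.0484
  arm 1 0.035 44 ztop -0.0143 zmin -0.0672 y 0.0486
  arm 1 0.05 47 ztop -0.0134 zmin -0.0686 y 0.0487
  arm 1 0.065 24 ztop -0.0126 zmin -0.0469 y 0.0456
  arm 1 0.075 85 ztop -0.0126 zmin -0.0676 y 0.0478
  arm 1 0.085 44 ztop -0.0146 zmin -0.0689 y 0.0484
  arm 1 0.095 66 ztop -0.0156 zmin -0.0693 y 0.0458
  arm 1 0.104 49 ztop -0.0581 zmin -0.0671 y 0.0442
side blue [410. 266.] 676 ztop 0.0124 ext [-0.0093 -0.047
[... 2308 characters left out ...]
42 y -0.0418
  arm -1 0.075 95 ztop -0.0141 zmin -0.0639 y -0.0386
  arm -1 0.085 52 ztop -0.0154 zmin -0.0424 y -0.0422
  arm -1 0.095 85 ztop -0.0158 zmin -0.0587 y -0.0424
  arm -1 0.104 10 ztop -0.0175 zmin -0.0626 y -0.0427
  arm 1 -0.05 234 ztop -0.0144 zmin -0.0635 y 0.0474
  arm 1 -0.035 197 ztop -0.0142 zmin -0.0634 y 0.0477
  arm 1 0.035 162 ztop -0.0135 zmin -0.0624 y 0.0477
  arm 1 0.05 146 ztop -0.0135 zmin -0.0644 y 0.0475
  arm 1 0.065 142 ztop -0.0133 zmin -0.0629 y 0.0473
  arm 1 0.075 151 ztop -0.0133 zmin -0.0613 y 0.0497
  arm 1 0.085 53 ztop -0.0145 zmin -0.0384 y 0.0471
  arm 1 0.095 95 ztop -0.0152 zmin -0.0592 y 0.0484
  arm 1 0.104 16 ztop -0.0162 zmin -0.06 y 0.0486
```

The bracket is level and centred on the TCP within about 1 mm. The bar sits 56 mm below the TCP, so the present height is about home + 41 mm. Next: transit to 50 mm short of the slots and look.

Run:
```python
from h import *
q=SEAT-.05*N_
hit=env.movel([q[0],q[1],.202],velocity=.15,rot=quat(4.9),stop_force=15); env.dwell(.2); s=st(f"front {hit}")
tp=s["tcp_pos"][:2]-SEAT; print("seat frame x,y",tp@N_,-tp@E_)
for n in("top","side"):
    p,d=camera(n); cv2.imwrite(f"pics/{n}2.png",p); np.save(f"pics/{n}2.npy",d)
a=cv2.imread("pics/side2.png")[30:284,130:400];b=cv2.imread("pics/top2.png")[60:314,100:370]
cv2.imwrite("pics/both2.png",cv2.resize(np.hstack([a,b]),None,fx=1.48,fy=1.48))
from meas import meas
meas('2',s["tcp_pos"][:2],.144,4.9)
```

```text
front False t 7.56 tcp [0.6194 0.095  0.202 ] F [-0.35 -0.23 -3.29] M [-0.11  0.02  0.02] open 0.0164
seat frame x,y -0.050386309385532325 -1.719583016307361e-05
side blue [287. 135.] 76 ztop 0.0135 ext [-0.0378 -0.0465  0.0086] [-0.0039  0.007   0.0348]
side blue [261. 142.] 218 ztop 0.0143 ext [-0.0093 -0.0002  0.0094] [0.0121 0.0486 0.0156]
  arm -1 -0.05 129 ztop -0.0114 zmin -0.0601 y -0.0421
  arm -1 -0.035 54 ztop -0.0096 zmin -0.0594 y -0.0417
  arm -1 0.035 9 ztop -0.0536 zmin -0.0586 y -0.0421
  arm 1 -0.05 150 ztop -0.0107 zmin -0.061 y 0.0467
  arm 1 -0.035 80 ztop -0.0104 zmin -0.061 y 0.0481
  arm 1 0.035 66 ztop -0.0097 zmin -0.0595 y 0.0484
  arm 1 0.05 62 ztop -0.01 zmin -0.0585 y 0.0484
  arm 1 0.065 70 ztop -0.0099 zmin -0.0604 y 0.0485
  arm 1 0.075 103 ztop -0.0095 zmin -0.0598 y 0.0518
  arm 1 0.085 12 ztop -0.0119 zmin -0.0182 y 0.0466
  arm 1 0.095 18 ztop -0.0117 zmin -0.0215 y 0.0481
```

View pics/both2.png

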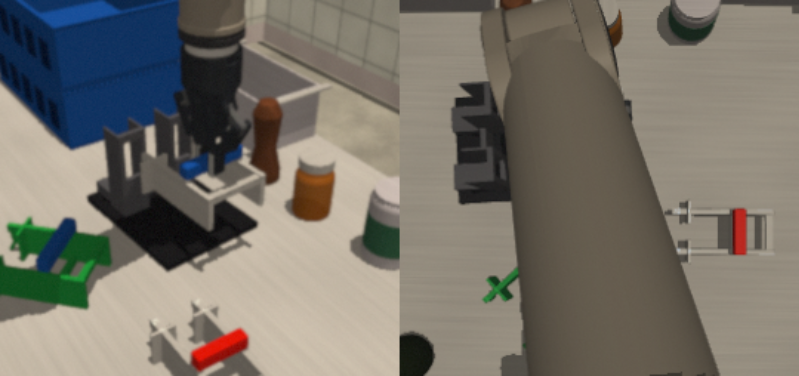

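The bracket stands level in front of the uprights at about home + 43 mm, centred within about 1.5 mm. Inserting now.

Run:
```python
from h import *
q=SEAT-.005*N_
hit=env.movel([q[0],q[1],.2015],velocity=.05,stop_force=10); env.dwell(.15); s=st(f"in {hit}")
tp=s["tcp_pos"][:2]-SEAT; print("seat frame x,y",tp@N_,-tp@E_)
for n in("top","side"):
    p,d=camera(n); cv2.imwrite(f"pics/{n}3.png",p); np.save(f"pics/{n}3.npy",d)
cv2.imwrite("pics/s3.png",cv2.resize(p[80:220,170:310],None,fx=4,fy=4,interpolation=cv2.INTER_CUBIC))
from meas import meas
meas('3',s["tcp_pos"][:2],.145,4.9)
```

```text
in False t 8.86 tcp [0.6156 0.1396 0.2015] F [-0.45 -0.59 -4.2 ] M [-0.06  0.04 -0.02] open 0.017
seat frame x,y -0.005559293539016935 -3.368026842949217e-05
  arm -1 -0.05 41 ztop -0.0126 zmin -0.0489 y -0.0415
  arm -1 -0.035 43 ztop -0.013 zmin -0.0608 y -0.0416
  arm 1 -0.05 50 ztop -0.0123 zmin -0.0613 y 0.0446
side blue [273. 126.] 90 ztop 0.0162 ext [-0.0391 -0.0465  0.0114] [-0.0012  0.0069  0.035 ]
side blue [247. 134.] 216 ztop 0.0127 ext [-0.0102  0.001   0.0077] [0.0119 0.0495 0.0145]
  arm -1 -0.05 127 ztop -0.0128 zmin -0.0615 y -0.0424
  arm -1 -0.035 49 ztop -0.0109 zmin -0.0613 y -0.0417
  arm -1 0.035 11 ztop -0.0519 zmin -0.0619 y -0.0417
  arm -1 0.085 5 ztop -0.0728 zmin -0.0747 y -0.0411
  arm 1 -0.05 142 ztop -0.0122 zmin -0.0615 y 0.0464
  arm 1 -0.035 71 ztop -0.0115 zmin -0.0604 y 0.0485
  arm 1 0.035 62 ztop -0.0115 zmin -0.0633 y 0.0483
  arm 1 0.05 58 ztop -0.0118 zmin -0.063 y 0.0483
  arm 1 0.065 71 ztop -0.0117 zmin -0.0604 y 0.0487
  arm 1 0.075 104 ztop 0.0016 zmin -0.0742 y 0.0509
  arm 1 0.085 90 ztop 0.0072 zmin -0.0744 y 0.0465
  arm 1 0.095 9 ztop -0.0142 zmin -0.0241 y 0.0479
```

View pics/s3.png

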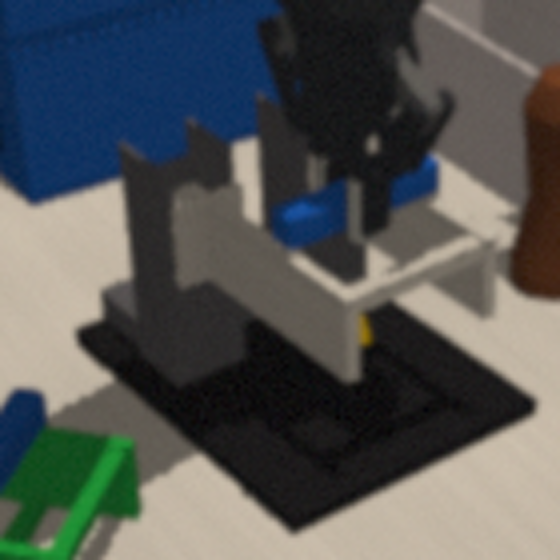

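The claws are through the slots and the force did not rise. Lowering while easing x towards home.

Run:
```python
from h import *
def fr(t,hit):
    s=st(f"{t} {hit}"); tp=s["tcp_pos"][:2]-SEAT; print("  seat x,y",(tp@N_).round(4),(-tp@E_).round(4))
q=SEAT-.0025*N_
hit=env.movel([q[0],q[1],.159+.018],velocity=.04,stop_force=12); fr("low1",hit)
if not hit:
    q=SEAT-.001*N_
    hit=env.movel([q[0],q[1],.155],velocity=.025,stop_force=25); fr("press",hit)
    env.dwell(.15); fr("settled","")
for n in("top","side"):
    p,d=camera(n); cv2.imwrite(f"pics/{n}4.png",p); np.save(f"pics/{n}4.npy",d)
cv2.imwrite("pics/s4.png",cv2.resize(p[80:220,170:310],None,fx=4,fy=4,interpolation=cv2.INTER_CUBIC))
from meas import meas
meas('4',SEAT,.103,4.9)
```

```text
low1 False t 9.72 tcp [0.6152 0.1416 0.1767] F [-0.39 -3.64 -3.26] M [-1.2  -0.08 -0.02] open 0.0172
  seat x,y -0.0035 0.0001
press True t 10.49 tcp [0.6161 0.1427 0.1585] F [-0.94 -0.64  4.65] M [0.26 0.27 0.01] open 0.0167
  seat x,y -0.0025 -0.0008
settled  t 10.64 tcp [0.6161 0.1427 0.1585] F [-1.39 -1.25  4.99] M [ 0.2   0.26 -0.05] open 0.0164
  seat x,y -0.0025 -0.0008
  arm -1 -0.05 37 ztop -0.0135 zmin -0.0191 y -0.0422
  arm -1 -0.035 44 ztop -0.0137 zmin -0.0632 y -0.0427
  arm 1 -0.05 41 ztop -0.0129 zmin -0.0623 y 0.0431
side blue [272. 143.] 75 ztop 0.015 ext [-0.0422 -0.0463  0.011 ] [-0.0081  0.0055  0.0349]
side blue [247. 151.] 215 ztop 0.0117 ext [-0.0119  0.0039  0.007 ] [0.0078 0.049  0.0131]
  arm -1 -0.05 87 ztop -0.0129 zmin -0.0641 y -0.0421
  arm -1 -0.035 43 ztop -0.0127 zmin -0.0608 y -0.0424
  arm 1 -0.05 96 ztop -0.0128 zmin -0.0621 y 0.0472
  arm 1 -0.035 60 ztop -0.0133 zmin -0.0637 y 0.0473
  arm 1 0.035 56 ztop -0.0113 zmin -0.0621 y 0.0477
  arm 1 0.05 54 ztop -0.0129 zmin -0.0618 y 0.0475
  arm 1 0.065 116 ztop -0.0116 zmin -0.061 y 0.0486
  arm 1 0.075 51 ztop -0.0121 zmin -0.0749 y 0.0508
  arm 1 0.085 13 ztop -0.0133 zmin -0.0217 y 0.0465
  arm 1 0.095 13 ztop -0.0134 zmin -0.0246 y 0.0471
```

View pics/s4.png

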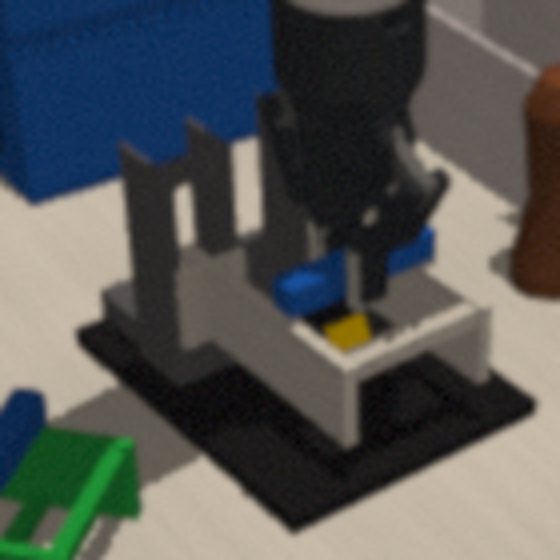

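The bar is at home height. I'll press a bit more to make sure, then do a gentle upward tug to confirm the lock.

Run:
```python
from h import *
s0=env.get_state(); p0=np.array(s0["tcp_pos"])
hit=env.movel([p0[0],p0[1],p0[2]-.006],velocity=.02,stop_force=18); st(f"press2 {hit}"); env.dwell(.2); st("hold")
p1=np.array(env.get_state()["tcp_pos"])
hit=env.movel([p1[0],p1[1],p1[2]+.008],velocity=.02,stop_force=30); s=st(f"tug {hit}")
env.movel([p1[0],p1[1],p1[2]],velocity=.02,stop_force=25); env.dwell(.2); st("back")
```

```text
press2 True t 10.95 tcp [0.6162 0.1428 0.1585] F [-1.11 -1.6   6.37] M [0.26 0.39 0.07] open 0.0166
hold t 11.15 tcp [0.6162 0.1428 0.1585] F [-1.93 -0.34  5.59] M [0.23 0.22 0.01] open 0.0168
tug True t 11.51 tcp [0.6148 0.1429 0.1594] F [ 1.12 -0.09 -2.26] M [ 0.23 -0.35 -0.07] open 0.0163
back t 11.96 tcp [0.6157 0.1428 0.1587] F [-5.21 -2.73  4.11] M [0.15 0.79 0.3 ] open 0.0164
```

The tug met its force stop within 1 mm of rise, so the catch holds. Releasing and retreating.

Run:
```python
from h import *
env.grip(.045); st("open")
p=np.array(env.get_state()["tcp_pos"])
hit=env.movel([p[0],p[1],p[2]+.12],velocity=.1,stop_force=8); st(f"up {hit}")
if not hit: env.reach([.5,-.30,.33],quat(6)); env.dwell(.3); st("away")
for n in("top","side"):
    q,d=camera(n); cv2.imwrite(f"pics/{n}5.png",q); np.save(f"pics/{n}5.npy",d)
a=cv2.imread("pics/side5.png")[80:220,170:310];b=cv2.imread("pics/top5.png")[95:235,120:260]
cv2.imwrite("pics/both5.png",cv2.resize(np.hstack([a,b]),None,fx=2.8,fy=2.8,interpolation=cv2.INTER_CUBIC))
from meas import meas
meas('5',SEAT,.103,4.9)
for n in("top","side"):
    C=cloud(n,np.load(f"pics/{n}5.npy")); q=cv2.imread(f"pics/{n}5.png")
    for col in("red","yellow"):
        for c,s,m in blobs(mask(q,col)): print(n,col,c.round(1),s[4],np.median(C[m],0))
```

```text
open t 12.34 tcp [0.6164 0.1429 0.1585] F [0.42 0.94 0.52] M [ 0.01  0.04 -0.01] open 0.0449
up False t 13.69 tcp [0.6161 0.1428 0.2777] F [ 0.02 -0.78 -0.77] M [ 0.03 -0.    0.  ] open 0.0447
away t 15.68 tcp [ 0.5004 -0.2994  0.3299] F [-0.55  0.14 -0.66] M [ 0.01 -0.02  0.01] open 0.0451
top blue [203. 149.] 413 ztop 0.0103 ext [-0.0122 -0.0492  0.0055] [0.0058 0.0486 0.0126]
  arm -1 -0.05 37 ztop -0.0136 zmin -0.0637 y -0.0417
  arm -1 -0.035 38 ztop -0.0139 zmin -0.0596 y -0.0418
  arm -1 0.035 36 ztop -0.0137 zmin -0.0575 y -0.0416
  arm -1 0.05 44 ztop -0.0139 zmin -0.0646 y -0.042
  arm -1 0.065 68 ztop -0.0126 zmin -0.0593 y -0.0415
  arm -1 0.075 47 ztop 0.0325 zmin -0.0309 y -0.0449
  arm -1 0.085 14 ztop -0.014 zmin -0.0291 y -0.0427
  arm 1 -0.05 44 ztop -0.0144 zmin -0.0606 y 0.0448
  arm 1 -0.035 31 ztop -0.0132 zmin -0.0606 y 0.0478
  arm 1 0.035 33 ztop -0.0122 zmin -0.0604 y 0.0473
  arm 1 0.05 29 ztop -0.0126 zmin -0.0542 y 0.0484
  arm 1 0.065 66 ztop -0.0128 zmin -0.0636 y 0.0486
  arm 1 0.075 45 ztop 0.0234 zmin -0.0304 y 0.0443
  arm 1 0.085 21 ztop -0.0164 zm
[... 386 characters left out ...]
-1 0.075 25 ztop 0.0199 zmin -0.0384 y -0.0435
  arm -1 0.085 12 ztop -0.0137 zmin -0.0219 y -0.042
  arm -1 0.095 9 ztop -0.0142 zmin -0.0226 y -0.0444
  arm 1 -0.05 95 ztop -0.0133 zmin -0.0623 y 0.0479
  arm 1 -0.035 66 ztop -0.0132 zmin -0.0622 y 0.0483
  arm 1 0.035 51 ztop -0.0125 zmin -0.0625 y 0.0485
  arm 1 0.05 54 ztop -0.0124 zmin -0.0615 y 0.0484
  arm 1 0.065 115 ztop -0.0117 zmin -0.0609 y 0.0497
  arm 1 0.075 44 ztop -0.013 zmin -0.0749 y 0.0503
  arm 1 0.085 16 ztop -0.0126 zmin -0.0208 y 0.0483
  arm 1 0.095 9 ztop -0.0129 zmin -0.0224 y 0.0479
top red [329.5 216. ] 246 [nan nan nan]
side red [277.9 265.7] 552 [nan nan nan]
side yellow [256.8 162.4] 70 [0.6153 0.149  0.0613]
```

View pics/both5.png

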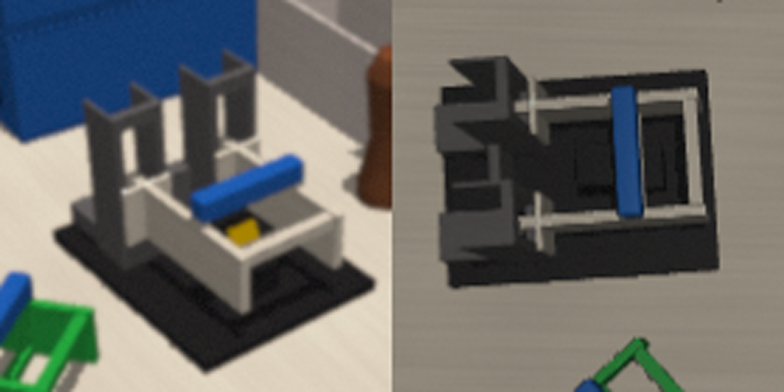

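The final picture shows the claws in the slots, the bar over the catch at side (257,147), and the catch visible at (257,162). The red bracket is at its start pixels. One last check of the catch position from the saved pictures, then I hand in.

Run:
```python
from h import *
for t in "05":
    C=cloud("side",np.load(f"pics/side{t}.npy")); q=cv2.imread(f"pics/side{t}.png")
    P=C[mask(q,"yellow")>0]; P=P[~np.isnan(P[:,0])]; L=P[:,:2]-SEAT
    print(t,"catch seat-x pct",np.percentile(L@N_,[5,50,95]).round(4),"z",np.percentile(P[:,2],[5,50,95]).round(4))
st("end"); job.job_done()
```

```text
0 catch seat-x pct [-0.0009  0.0043  0.0504] z [0.0144 0.0589 0.0662]
5 catch seat-x pct [0.0002 0.004  0.0339] z [0.0321 0.0613 0.0659]
end t 15.78 tcp [ 0.5001 -0.2998  0.3299] F [ 0.12 -0.8  -0.24] M [ 0.04  0.06 -0.01] open 0.0452
the job is handed in; nothing more can be done
```

I fitted the wide blue-bar bracket to the uprights, locked it, let go and handed the job in at 15.8 s of the 35 s allowed. Handing in reports no verdict.

**What I did:** I gripped the blue bar and put both claws level through the slots, with no contact force. Then I lowered the bracket and pressed it to a hard stop, let go, and moved the arm well clear.

**Last checks:**
- **Position:** the bar is about 3 mm short of my estimated seat in x (limit 8 mm), about 1 mm off in y, and within about 1 mm in z. It is level and square to the seat in both views.
- **Catch:** an upward tug with the fingers still on the bar hit its 30 N stop after about 1 mm of rise. The catch's median camera position is the same as at rest. It is partly hidden under the bar and the depth points there scatter widely, so the tug is the stronger evidence.
- **Red bracket:** its bar is at the same pixels as at the start, within 0.1 pixel. The depth cross-check of it in the final pictures gave no value (missing readings).

The 3 mm in x is more than the roughly 2 mm of slack the given sizes leave when home. I put the difference down to camera calibration error.

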